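# Load the work carrier under the spring clip

### The job

On the jeweller's bench, press the long steel tail of the spring clip down with one fingertip and hold it there, and with the other fingertip push the flat aluminium carrier along its channel, beneath the raised jaw, until it is fully home against the end stop. Only then let the tail come up so that the jaw clamps the carrier, and move clear. The carrier is only pushed, never lifted or tipped, and the jewellery and tools lying around stay where they are.

Things in the scene. Friction and masses are not known exactly. Their poses are not given: they have to be found in the camera images.
- fixture: Fixed dark wooden base block, 18 mm high, with a steel-lined channel (bed) on top. Origin: on the bench under the channel's centre line; z up; +x runs along the channel towards the end stop (the push direction). The block covers x -125 to +95, y -75 to +105 mm. Channel at y = 0 between two rails: inner faces y = +/-27.5, 5 mm above the bed, x -82 to +90. Clip on the +y side.
- stop (a point): Foot of the end stop's face, at bed level: in the fixture's frame x = +80 mm, y = 0, 18 mm above the bench. The stop is a steel bar across the channel, 14 mm high above the bed.
- clip (a joint): Spring clip: steel rocker on a rod along the fixture's x at y = +40 mm, 24 mm above the bench. Rad: 0 = at rest, jaw down (no way through); grows as the tail is pressed and the jaw rises; from 0.20 the carrier passes freely; stop at 0.34; about 0.15 when the jaw rests on the carrier. It springs back. 35 mm out from the rod the tail starts to move at about 4 N; fully down takes about 8 N.
- jaw (a point): Middle of the underside of the clip's jaw, which hangs over the channel: at rest x = +68, y about 0 in the fixture's frame, 2 mm above the bed. The jaw covers x +58 to +78 mm; its arm stands up to 45 mm above the bench.
- tail (a point): On the upper face of the clip's tail, a steel plate along x -111 to +29 mm, y +47 to +100 (fixture frame). The point: x = -41, half-way along, 35 mm out from the rod; at rest y = +73, 36 mm above the bench; fully pressed y = +75, 24 mm above the bench (6 above the bed). At rest the plate slopes up outwards by 0.34 rad; fully pressed it is level. 1 mm ridge near the outer edge.
- carrier: Loose aluminium plate 60 (x) x 52 (y) x 8 mm, about 100 g; along its rear edge an upright lip to push on: 4 mm thick, full width, top 22 mm above the underside, rear face x = -30. Brass disc, 20 mm across, on top. Origin: centre of the underside; axes as the fixture's. It starts on the bed, origin at x -45 to +5 mm in the fixture's frame; fully home: x = +50, front edge at the stop.
- gem_tin: Bystander: open round metal tin of small stones, 82 mm across, 18 mm high. Origin: centre of its underside.
- bangle: Bystander: twisted brass-gold bangle lying flat, 71 mm across, 9 mm high. Origin: centre of its underside.
- ring_a: Bystander: twisted finger ring, 25 mm across, 4 mm high, lying on the wooden base on the -y side of the channel, nearer the end stop. Origin: centre of its underside.
- ring_b: Bystander: the same kind of ring on the wooden base, nearer the open end of the channel. Origin: centre of its underside.
- graver: Bystander: graver with a mushroom-shaped wooden handle, 110 mm long, up to 34 mm high, lying along its x. Origin: on the bench under its middle.
- file: Bystander: needle file with a wooden handle, 175 mm long, 20 mm high, lying along its x. Origin: on the bench near its middle.
- hammer: Bystander: small hammer, about 200 mm long, lying along its x. Origin: on the bench under its middle.
- dividers: Bystander: steel dividers lying flat beyond the end stop, about 125 mm long (its y), 7 mm high. Origin: on the bench under the middle of one leg.
There are look-alikes about, which are no part of the job. What is shaped like the carrier but brown or green is not meant.

How it is judged:
By the outcome, as a careful person would: the job done as asked, in the order asked, and still so for the second after the job is handed in, with the robot touching nothing.
It also fails if it takes over 40 s, if anything falls off the work surface, if the arm or the gripper's body presses on something with over 40 N, if the wrist force passes 120 N, or if a joint passes its speed limit or range.

### The arm

A 6-joint arm with a two-finger parallel gripper is mounted at the origin on the work surface. World frame = base frame: x ahead of the robot, y to its left, z up, the work surface at z = 0. Lengths are in m, angles in rad, forces in N, time in s.
With the tool pointing down it reaches from about 0.375 to 0.9 m from the base axis. Payload 3.1 kg.
Tool frame: the origin (TCP) lies at the very end of the fingers, on their centre line; the grasp point (between the pads) lies 19 mm behind it (manip.pinch_z is the distance from the TCP to the grasp point, in m); z points along the fingers, y is the line along which they close (so a half turn about z gives the same grasp; the last joint's range is limited). The gripper opens to 85 mm and grips with 20 to 120 N. Pads are 22 mm wide; open, the fingers measure 114 mm over their backs; the gripper's body (76 mm by 85 mm) begins 54 mm behind the grasp point. The pads swing forward as they close: fully open they stand 13 mm farther back than shut.
Start: joints at [-1.435, 0.527, 1.433, -0, 1.181, -0.178], TCP at [0.193, -0.594, 0.206] pointing down, gripper open.
Joint ranges: [-3.08, 3.08], [-0.75, 2.2], [0.22, 2.44], [-1.43, 4.57], [0, 2.65], [-2.85, 2.85]. Speed limits (rad/s): [2.79, 2.79, 3.14, 3.14, 3.14, 3.14].

### API

Orientations are given as a unit quaternion [x, y, z, w].
In Python, from station import manip gives the robot as it stands.
- The arm moves only by the tool servo_tool, never from a script. Its argument "commands" is one flat list of numbers, 7 for each row, row after row: the shift along the tool's x, y, z each as a share of 500 mm, from -1 to 1, then the turn, a rotation vector about the tool's x, y, z each as a share of 360 degrees, from -1 to 1, then the opening, from -1 (shut) to 1 (fully open). In form: [dx, dy, dz, rx, ry, rz, claw, dx, dy, dz, rx, ry, rz, claw, ...]. A call has 1 to 12 rows; each row shifts and turns the commanded pose from where the row before left it, along the tool's axes as they then stand; what a row does not reach is not made up. A row lasts 1/12 s, in which the tool goes at most 41.7 mm and 7.16 degrees, less where a joint would pass 70% of its speed; a pose out of reach is approached as far as the arm can. A call with a number of a shift or a turn outside -1 to 1 is refused whole. A call with a gripper value outside its range is refused whole. The fingers move at their own pace and stop on an object; "force" is the grip in N (left out, the last holds). Time passes only in rows, so rows that do not move let the fingers close. It gives the time, the measured TCP pose, the force, the opening and the grip force at its end, in the units of the state.
- manip.sense(): the state, without advancing time (a new reading comes with each control period).
- manip.snapshot(name): name is "scene" or "top" or "wrist"; returns a dict with "img" (384x512x3 uint8, red, green, blue), "mtx" (3x3 intrinsics, pixels), "world_to_cam" (4x4, takes a point from world to camera coordinates). Camera axes: x right, y up, looking along -z (the intrinsics and any distortion apply to the point x, -y, -z); pixel columns grow to the right and rows downward; lengths in m; the calibration is good to about 2 mm. A picture is of the moment at which its call begins. There is no depth.
- manip.sign_off(): hands the job in; it is judged then, once.
Trained networks look in a picture, given as the dict that the camera call returned (one of the last four; its "shot" number tells which), for a name from the list of things; names that differ only in an ending like _2 or _b are one class to them, and where a whole thing is asked for, a point or a joint stands for the part that bears it (a point fixed in the world has none). Each returns a list of dicts, best first, with "conf" (0 to 1); they miss things now and then, are a little off and sometimes report something else, mostly with a low value. They report only what shows in the picture. A call takes as long as a camera call. They do not tell look-alikes from the thing itself.
- manip.look_for(picture, query): "box" ([left, top, width, height] in pixels, round what is visible of it).
- manip.silhouettes(picture, query): "pixels" (384x512 bool, what is visible of it) and "box" ([left, top, width, height] in pixels, round what is visible of it).
The state is a dict: "t": time; "q": joint angles; "qd": joint speeds; "tau": joint torques, N m; "tcp_pos": TCP position; "tool_rot": TCP orientation; "force": force on the tool from outside, world axes, zero at the start; "ft_torque": the same for the moment, N m; "finger_gap": opening from 0.0 (shut) to 1.0 (fully open); "gripper_force": force on a finger pad.
Only numpy, scipy, OpenCV 4.12 (cv2) and the standard library are available. Lean on these libraries where they do the work, as an engineer would, in place of code of your own. Each camera call takes 0.05 s, during which the arm holds its last target. There are 200 camera calls.

## Working session

There is one attempt and no reset: what is moved stays moved. The work goes in short steps, Python scripts to look and compute and a tool call to move; the robot and the scene stay as the last step left them, time stands still between calls to the robot, and variables do not carry over. Pictures are saved under pics/ and viewed, at most 10 in all, crops included, and the job is handed in when it is done.

Besides the shell and the picture viewer there is one more tool, called after "Call:" as name(argument=value, ...) on one line, values as JSON. servo_tool: Moves the arm, as the interface text tells. Its arguments: {"type":"object","properties":{"commands":{"type":"array"},"force":{"type":"number"}},"required":["commands"]}

```bash
ls; mkdir -p pics
python3 - <<'E'
from station import manip
import cv2,numpy as np
s=manip.sense();print(s)
for n in("top","scene"):
    p=manip.snapshot(n);cv2.imwrite(f"pics/{n}0.png",p["img"][:,:,::-1])
    np.savez(f"{n}0.npz",**{k:p[k] for k in("img","mtx","world_to_cam")})
    print(n,[k for k in p],p["mtx"].tolist(),p["world_to_cam"].round(4).tolist())
    for q in("carrier","clip","fixture","ring_a"):
        for d in manip.look_for(p,q)[:3]: print(q,np.round(d["box"]),round(d["conf"],2))
E
```

```text
pics
{'t': 0.0, 'q': array([-1.43547314e+00,  5.28454792e-01,  1.43392809e+00,  2.13469089e-05,
        1.18138673e+00, -1.78503057e-01]), 'qd': array([ 0.00097761,  0.00092808,  0.00015311, -0.00060491, -0.00028089,
       -0.00141254]), 'tau': array([ 4.35097800e-04, -4.42346728e+01, -1.78024793e+01, -2.47115258e-04,
        8.23646929e-03,  4.20457440e-06]), 'tcp_pos': array([ 0.19286315, -0.59367923,  0.20473246]), 'tool_rot': array([ 9.87714425e-01,  1.56265894e-01,  3.33660189e-05, -1.08801220e-03]), 'force': array([-0.0261312 ,  0.36920363,  0.60561672]), 'ft_torque': array([ 0.00472899,  0.03115604, -0.00480657]), 'gripper_force': 0.0, 'finger_gap': 0.9994204754906064}
top ['img', 'mtx', 'world_to_cam', 'shot'] [[430.2152767002293, 0.0, 250.7956280861186], [0.0, 430.2152767002293, 200.04459480013833], [0.0, 0.0, 1.0]] [[0.0052, -1.0, 0.0041, -0.0133], [0.9978, 0.0055, 0.0657, -0.5415], [-0.0657, 0.0037, 0.9978, -0.9121], [0.0, 0.0, 0.0, 1.0]]
carrier [258. 273.  35.  35.] 0.86
carrier [235. 183.  32.  34.] 0.68
carrier [191. 272.  28.  31.] 0.65
clip [199. 151.  46.  97.] 0.84
fixture [186. 133. 110. 119.] 0.84
ring_a [274. 200.   8.  13.] 0.51
scene ['img', 'mtx', 'world_to_cam', 'shot'] [[376.02072743940295, 0.0, 262.1409468291811], [0.0, 376.02072743940295, 192.40721960615758], [0.0, 0.0, 1.0]] [[0.0534, 0.9985, 0.0121, -0.0212], [-0.751, 0.0322, 0.6595, 0.3693], [0.6581, -0.0443, 0.7516, -1.2388], [0.0, 0.0, 0.0, 1.0]]
carrier [226. 138.  27.  23.] 0.97
carrier [280. 144.  28.  19.] 0.73
carrier [249. 188.  30.  29.] 0.63
clip [266. 170.  49.  73.] 0.87
```

Run:
```python
import cv2
a=cv2.imread("pics/top0.png")[110:320,150:350]; cv2.imwrite("pics/topc.png",cv2.resize(a,None,fx=2.85,fy=2.85,interpolation=cv2.INTER_CUBIC))
```

```text
(no output)
```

View pics/topc.png

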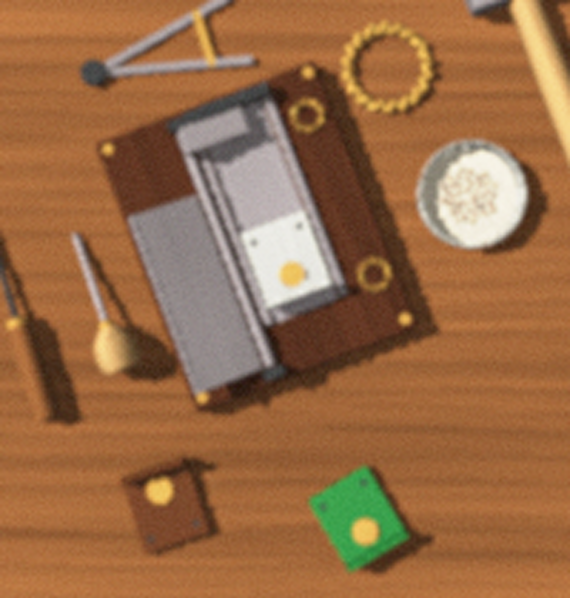

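View pics/scene0.png

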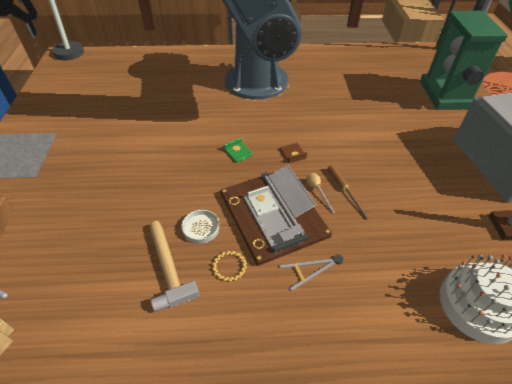

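The top picture shows the fixture with its push direction up and slightly left (crop px: stop near (222,105), white carrier centre near (285,260), tail plate near (200,300)). The brown and green look-alikes lie at (168,507) and (358,518). Next I'll fit the fixture and carrier poses.

```bash
cat > h.py <<'E'
import numpy as np,cv2
def load(n): return dict(np.load(n))
def proj(p,P):
    P=np.atleast_2d(P);c=P@p["world_to_cam"][:3,:3].T+p["world_to_cam"][:3,3]
    c=c*[1,-1,-1];u=c@p["mtx"].T;return u[:,:2]/u[:,2:]
def unproj(p,uv,z):
    uv=np.atleast_2d(uv);R=p["world_to_cam"][:3,:3];t=p["world_to_cam"][:3,3]
    d=np.c_[uv,np.ones(len(uv))]@np.linalg.inv(p["mtx"]).T*[1,-1,-1]@R;o=-R.T@t
    return o+d*((z-o[2])/d[:,2])[:,None]
def fix(f,P):
    x,y,a=f;P=np.atleast_2d(P)/1000.;c,s=np.cos(a),np.sin(a)
    return np.c_[x+c*P[:,0]-s*P[:,1],y+s*P[:,0]+c*P[:,1],P[:,2]]
def tofix(f,W):
    x,y,a=f;d=np.atleast_2d(W)[:,:2]-[x,y];c,s=np.cos(a),np.sin(a)
    return 1000*np.c_[c*d[:,0]+s*d[:,1],-s*d[:,0]+c*d[:,1]]
E
python3 - <<'E'
from h import *
p=load("top0.npz");img=p["img"]
hsv=cv2.cvtColor(img,cv2.COLOR_RGB2HSV)
m=((hsv[...,1]>105)&(hsv[...,2]>150)&(abs(hsv[...,0].astype(int)-19)<8)).astype(np.uint8)
guess=np.array([(308,72),(405,318),(203,397),(108,149),(292,274)])/2.85+[150,110]
pts=[]
for g in guess:
    yy,xx=np.mgrid[:384,:512];w=((np.hypot(xx-g[0],yy-g[1])<6)*m)*1.0
    print(g.round(1),w.sum(),(xx*w).sum()/w.sum(),(yy*w).sum()/w.sum());pts.append([(xx*w).sum()/w.sum(),(yy*w).sum()/w.sum()])
W=unproj(p,np.array(pts[:4]),.019)[:,:2]
fr,nr,nl,fl=W
print(W.round(4),[np.linalg.norm(a-b).round(4) for a,b in((fr,nr),(nr,nl),(nl,fl),(fl,fr))])
v=(fr-nr)+(fl-nl);a=np.arctan2(v[1],v[0]);v2=(fl-fr)+(nl-nr);a2=np.arctan2(-v2[0],v2[1]);print(a,a2)
c=W.mean(0);a=(a+a2)/2
R=np.array([[np.cos(a),-np.sin(a)],[np.sin(a),np.cos(a)]]);o=c-R@[-.015,.015];f=(*o,a);print("fix",f)
np.save("f.npy",f)
print("disc",tofix(f,unproj(p,pts[4],.028)))
x0=-30
def box(x1,x2,y1,y2,z):return [(x1,y1,z),(x2,y1,z),(x2,y2,z),(x1,y2,z)]
big=cv2.resize(img[125:260,175:305,::-1],None,fx=4.4,fy=4.4,interpolation=cv2.INTER_CUBIC)
for b,col in((box(-125,95,-75,105,18),(0,255,255)),(box(-82,80,-27.5,27.5,18),(0,255,0)),(box(x0-30,x0+30,-26,26,26),(0,0,255)),([(-111,47,27),(29,47,27),(29,97,45),(-111,97,45)],(255,0,0))):
    u=((proj(p,fix(f,b))-[175,125]+.5)*4.4).round().astype(int)
    cv2.polylines(big,[u],True,col,1)
cv2.imwrite("pics/ov.png",big)
E
```

```text
[258.1 135.3] 33.0 257.72727272727275 132.96969696969697
[292.1 221.6] 15.0 291.6 221.4
[221.2 249.3] 19.0 219.42105263157896 249.89473684210526
[187.9 162.3] 32.0 185.9375 161.0
[252.5 206.1] 44.0 251.97727272727272 205.88636363636363
[[ 0.6882 -0.0248]
 [ 0.4959 -0.0985]
 [ 0.4341  0.0562]
 [ 0.6257  0.1308]] [np.float64(0.2059), np.float64(0.1666), np.float64(0.2055), np.float64(0.1677)]
0.3687061305362594 0.38114311002772705
fix (np.float64(0.5804299319071808), np.float64(0.00748049106072631), np.float64(0.37492462028199325))
disc [[-5.58851444e+01  2.00079637e-02]]
```

View pics/ov.png

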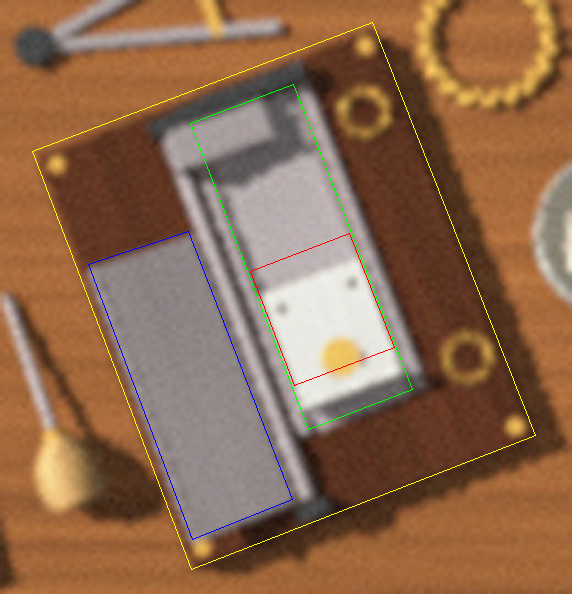

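The overlay shows the pins at (366,46), (515,426), (202,548) and (57,165). The fit is a few mm off because background wood got into the pin mask, so I'll refit from those pins.

Run:
```python
from h import *
p=load("top0.npz");img=p["img"]
uv=np.array([(366,46),(515,426),(202,548),(57,165)])/4.4+[175,125]-.5
W=unproj(p,uv,.019)[:,:2]
fr,nr,nl,fl=W
print([np.linalg.norm(a-b).round(4) for a,b in((fr,nr),(nr,nl),(nl,fl),(fl,fr))])
v=(fr-nr)+(fl-nl);a=np.arctan2(v[1],v[0]);v2=(fl-fr)+(nl-nr);a2=np.arctan2(-v2[0],v2[1]);print(a,a2)
c=W.mean(0);a=(a+a2)/2
R=np.array([[np.cos(a),-np.sin(a)],[np.sin(a),np.cos(a)]]);o=c-R@[-.015,.015];f=(*o,a);print("fix",f)
np.save("f.npy",f)
q=np.array([(258,290),(352,252),(393,362),(300,400),(342,357)])/4.4+[175,125]-.5
print("carrier corners+disc",tofix(f,unproj(p,q,.026)))
x0=-38
def box(x1,x2,y1,y2,z):return [(x1,y1,z),(x2,y1,z),(x2,y2,z),(x1,y2,z)]
big=cv2.resize(img[125:260,175:305,::-1],None,fx=4.4,fy=4.4,interpolation=cv2.INTER_CUBIC)
for b,col in((box(-125,95,-75,105,18),(0,255,255)),(box(-82,80,-27.5,27.5,18),(0,255,0)),(box(x0-30,x0+30,-26,26,26),(0,0,255)),(box(x0-30,x0-26,-26,26,40),(0,0,255)),([(-111,47,27),(29,47,27),(29,97,45),(-111,97,45)],(255,0,0))):
    u=((proj(p,fix(f,b))-[175,125]+.5)*4.4).round().astype(int)
    cv2.polylines(big,[u],True,col,1)
cv2.imwrite("pics/ov2.png",big)
```

```text
[np.float64(0.2017), np.float64(0.1639), np.float64(0.2014), np.float64(0.1637)]
0.37342834528405444 0.3765882325220012
fix (np.float64(0.5792915766958397), np.float64(0.006176414599115816), np.float64(0.37500828890302784))
carrier corners+disc [[ -8.65975359  26.44103388]
 [ -7.8481462  -23.040501  ]
 [-65.18246136 -22.17753952]
 [-66.07943707  26.66538839]
 [-53.94958441   0.07797284]]
```

View pics/ov2.png

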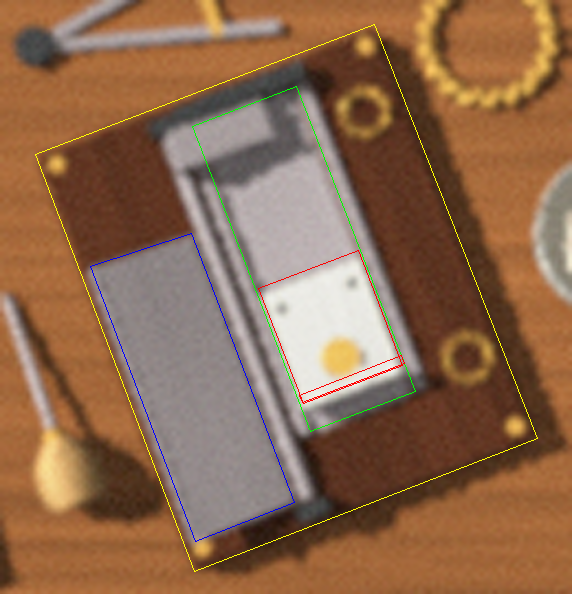

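Now the fit agrees with the image: block, channel, tail and carrier all line up. The carrier sits at x≈-38, with the lip's rear face at about -68. Next I'll compute the approach.

```bash
cat >> h.py <<'E'
from scipy.spatial.transform import Rotation as Ro
def rel(s,f,tgt):
    "shift in mm, in tool axes once the yaw is aligned; yaw share"
    R=Ro.from_quat(s["tool_rot"]);W=fix(f,tgt)[0]
    Rd=Ro.from_euler("z",f[2])*Ro.from_quat([1,0,0,0])
    rv=(R.inv()*Rd).as_rotvec()/(2*np.pi)
    print("turn share",rv.round(5),"shift share",(Rd.inv().apply(W-s["tcp_pos"])/.5).round(4),"world tgt",W.round(4))
    print("tcp in fixture mm",tofix(f,s["tcp_pos"]).round(2),"z",(s["tcp_pos"][2]*1e3).round(2),"F",s["force"].round(2),"gap",round(s["finger_gap"],3),"t",s["t"])
E
python3 - <<'E'
from h import *;from station import manip
rel(manip.sense(),np.load("f.npy"),(-92,39.5,100))
E
```

```text
turn share [-1.00e-05  0.00e+00 -9.74e-03] shift share [ 0.975  -0.9137  0.2113] world tgt [0.4792 0.0092 0.1   ]
tcp in fixture mm [[-579.49 -417.35]] z 205.67 F [ 0.23 -0.14  0.62] gap 1.0 t 0.5
```

Call:
servo_tool(commands=[0,0,0,0,0,-0.0097,0.53,0.05,-0.047,0,0,0,0,0.53,0.05,-0.047,0,0,0,0,0.53,0.05,-0.047,0,0,0,0,0.53,0.05,-0.047,0,0,0,0,0.53,0.05,-0.047,0,0,0,0,0.53,0.05,-0.047,0,0,0,0,0.53,0.05,-0.047,0,0,0,0,0.53,0.05,-0.047,0,0,0,0,0.53,0.05,-0.047,0,0,0,0,0.53,0.05,-0.047,0,0,0,0,0.53,0.05,-0.047,0,0,0,0,0.53])

```text
t: 1.5
tcp_pos: [0.3548, -0.2519, 0.206]
tool_rot: [0.983, 0.186, 0.0, 0.0]
force: [0.2, -0.6, -0.7]
finger_gap: 0.771
gripper_force: 0.0
```

Call:
servo_tool(commands=[0.05,-0.047,0.02,0,0,0,0.53,0.05,-0.047,0.02,0,0,0,0.53,0.05,-0.047,0.02,0,0,0,0.53,0.05,-0.047,0.02,0,0,0,0.53,0.05,-0.047,0.02,0,0,0,0.53,0.05,-0.047,0.02,0,0,0,0.53,0.05,-0.047,0.02,0,0,0,0.53,0.05,-0.047,0.02,0,0,0,0.53,0.02,-0.02,0.02,0,0,0,0.53,0,0,0,0,0,0,0.53,0,0,0,0,0,0,0.53])

```text
t: 2.42
tcp_pos: [0.477, 0.0086, 0.1154]
tool_rot: [0.982, 0.188, -0.001, -0.0]
force: [-0.1, -0.0, -0.1]
finger_gap: 0.763
gripper_force: 0.0
```

Run:
```python
from h import *;from station import manip
f=np.load("f.npy");rel(manip.sense(),f,(-92,39.5,60))
p=manip.snapshot("wrist");np.savez("w1.npz",**{k:p[k] for k in("img","mtx","world_to_cam")})
big=cv2.resize(p["img"][:,:,::-1],(780,585))
def box(x1,x2,y1,y2,z):return [(x1,y1,z),(x2,y1,z),(x2,y2,z),(x1,y2,z)]
x0=-38
for b,col in((box(-82,80,-27.5,27.5,23),(0,255,0)),(box(x0-30,x0+30,-26,26,26),(0,0,255)),(box(x0-30,x0-26,-26,26,40),(0,0,255)),([(-111,47,27),(29,47,27),(29,97,45),(-111,97,45)],(255,0,0))):
    cv2.polylines(big,[(proj(p,fix(f,b))*780/512).round().astype(int)],True,col,1)
cv2.imwrite("pics/w1.png",big)
```

```text
turn share [-5.0e-05  1.6e-04  3.6e-04] shift share [0.0046 0.0004 0.1108] world tgt [0.4792 0.0092 0.06  ]
tcp in fixture mm [[-94.3   39.68]] z 115.4 F [-0.11 -0.05 -0.08] gap 0.763 t 2.4167
```

View pics/w1.png

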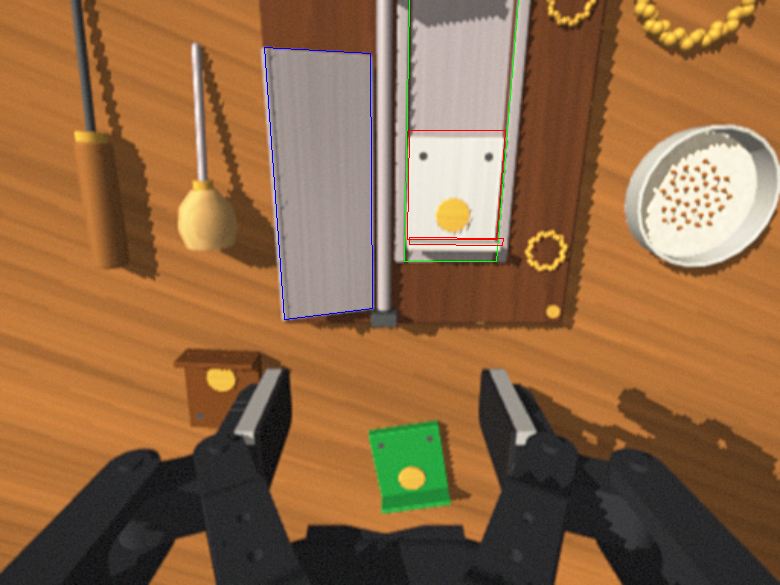

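The wrist picture agrees with the fit: carrier at px (408-504, 132-245), lip rear about x -70, and the tail inside its outline. I'll descend to just above the tail.

Call:
servo_tool(commands=[0.004,0,0.03,0,0,0,0.53,0,0,0.03,0,0,0,0.53,0,0,0.03,0,0,0,0.53,0,0,0.03,0,0,0,0.53,0,0,0.01,0,0,0,0.53,0,0,0.01,0,0,0,0.53,0,0,0,0,0,0,0.53,0,0,0,0,0,0,0.53])

```text
t: 3.13
tcp_pos: [0.4794, 0.008, 0.0462]
tool_rot: [0.983, 0.186, 0.0, 0.0]
force: [-0.8, 0.0, 0.1]
finger_gap: 0.767
gripper_force: 0.0
```

Call:
servo_tool(commands=[0,0,0.006,0,0,0,0.53,0,0,0.006,0,0,0,0.53,0,0,0,0,0,0,0.53])

```text
t: 3.38
tcp_pos: [0.4791, 0.0086, 0.0397]
tool_rot: [0.982, 0.186, 0.0, 0.0]
force: [-0.1, 0.4, -0.0]
finger_gap: 0.765
gripper_force: 0.0
```

Call:
servo_tool(commands=[0,0,0.006,0,0,0,0.53,0,0,0.006,0,0,0,0.53,0,0,0,0,0,0,0.53])

```text
t: 3.63
tcp_pos: [0.4787, 0.0088, 0.0332]
tool_rot: [0.982, 0.186, -0.0, -0.0]
force: [0.5, 0.8, 0.2]
finger_gap: 0.764
gripper_force: 0.0
```

Call:
servo_tool(commands=[0,0,0.004,0,0,0,0.53,0,0,0.004,0,0,0,0.53,0,0,0,0,0,0,0.53])

```text
t: 3.88
tcp_pos: [0.4788, 0.0087, 0.0293]
tool_rot: [0.982, 0.186, -0.0, -0.0]
force: [-0.5, -0.1, 0.5]
finger_gap: 0.764
gripper_force: 0.0
```

Call:
servo_tool(commands=[0,0,0.004,0,0,0,0.53,0,0,0.004,0,0,0,0.53,0,0,0,0,0,0,0.53])

```text
t: 4.13
tcp_pos: [0.4789, 0.0087, 0.0254]
tool_rot: [0.983, 0.186, -0.0, -0.0]
force: [-0.6, 0.5, 0.1]
finger_gap: 0.765
gripper_force: 0.0
```

Call:
servo_tool(commands=[0,0,0.003,0,0,0,0.53,0,0,0.003,0,0,0,0.53,0,0,0,0,0,0,0.53])

```text
t: 4.38
tcp_pos: [0.4789, 0.0086, 0.0225]
tool_rot: [0.983, 0.186, -0.0, -0.0]
force: [0.0, -0.2, 1.0]
finger_gap: 0.762
gripper_force: 0.0
```

Run:
```python
from h import *;from station import manip
f=np.load("f.npy");rel(manip.sense(),f,(-92,39.5,20))
p=manip.snapshot("wrist");a=p["img"][:,:,::-1]
t=manip.snapshot("scene");b=t["img"][140:270,200:350,::-1]
np.savez("s2.npz",**{k:t[k] for k in("img","mtx","world_to_cam")});np.savez("w2.npz",**{k:p[k] for k in("img","mtx","world_to_cam")})
cv2.imwrite("pics/w2.png",np.hstack([a[:, 80:432],cv2.resize(b,(443,384),interpolation=cv2.INTER_CUBIC)]))
```

```text
turn share [-4.e-05  6.e-05 -5.e-05] shift share [ 0.001  -0.0009  0.0049] world tgt [0.4792 0.0092 0.02  ]
tcp in fixture mm [[-92.5   39.07]] z 22.46 F [ 0.   -0.18  0.95] gap 0.762 t 4.3833
```

View pics/w2.png

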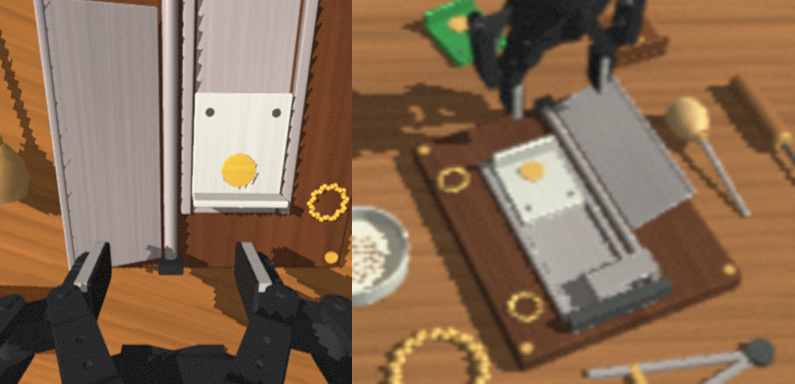

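Run:
```python
from h import *
f=np.load("f.npy");p=load("w2.npz")
for d in (0,5,8,13,19,30):
    z=22.5+d
    print(d,proj(p,fix(f,[(-92.5+x,39.1+y,z) for x,y in((11,32.5),(-11,32.5),(11,-32.5),(-11,-32.5))])).round(0).tolist())
print(proj(p,fix(f,[(-111,47,27),(-111,97,45),(-70,0,40)])).round(0).tolist())
```

```text
0 [[200.0, 212.0], [202.0, 243.0], [304.0, 212.0], [302.0, 243.0]]
5 [[198.0, 215.0], [200.0, 247.0], [306.0, 215.0], [304.0, 247.0]]
8 [[197.0, 217.0], [199.0, 250.0], [306.0, 217.0], [304.0, 250.0]]
13 [[196.0, 221.0], [198.0, 254.0], [308.0, 221.0], [306.0, 254.0]]
19 [[194.0, 225.0], [196.0, 259.0], [310.0, 225.0], [308.0, 259.0]]
30 [[190.0, 234.0], [193.0, 270.0], [314.0, 234.0], [311.0, 270.0]]
[[240.0, 257.0], [152.0, 274.0], [323.0, 205.0]]
```

Run:
```python
from h import *
from scipy.optimize import least_squares
f=np.load("f.npy");w=load("w2.npz");s=load("s2.npz")
for d in (0,8,13,25,45):
    print(d,proj(s,fix(f,[(-81.5,39.1+y,22.5+d) for y in(-36,36)])).round(1).tolist())
a=cv2.resize(w["img"][200:320,130:380,::-1],None,fx=3,fy=3,interpolation=cv2.INTER_CUBIC)
b=cv2.resize(s["img"][130:200,230:310,::-1],None,fx=4.5,fy=4.5,interpolation=cv2.INTER_CUBIC)
c=np.zeros((600,780,3),np.uint8);c[:240,:500]=a[:240,:500] if 0 else cv2.resize(a,(750,360))[:240,:500]
c=np.zeros((600,780,3),np.uint8);c[:280,:583]=cv2.resize(a,(583,280));c[285:600,:360]=b[:315]
cv2.imwrite("pics/z.png",c)
```

```text
0 [[255.8, 189.8], [283.0, 180.8]]
8 [[255.8, 187.5], [283.2, 178.5]]
13 [[255.8, 186.1], [283.3, 177.1]]
25 [[255.8, 182.6], [283.6, 173.6]]
45 [[255.8, 176.6], [284.1, 167.6]]
```

View pics/z.png

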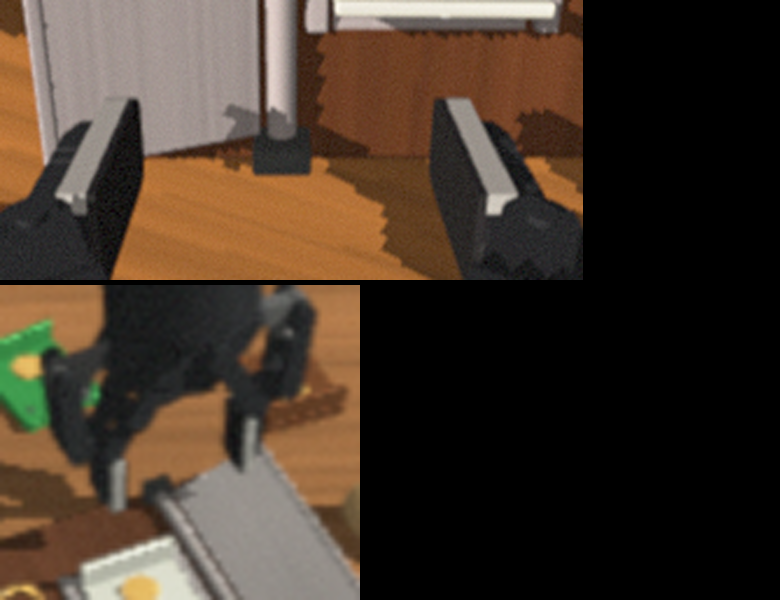

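Both cameras put the fingertips at about z 50–55 mm, higher than the TCP reading suggests, and that fits with no contact so far. I'll go down by feel.

Call:
servo_tool(commands=[0,0,0.004,0,0,0,0.53,0,0,0.004,0,0,0,0.53,0,0,0,0,0,0,0.53])

```text
t: 4.73
tcp_pos: [0.4788, 0.0087, 0.0184]
tool_rot: [0.982, 0.186, -0.0, -0.0]
force: [-0.1, 0.2, 0.6]
finger_gap: 0.766
gripper_force: 0.0
```

Call:
servo_tool(commands=[0,0,0.003,0,0,0,0.53,0,0,0.003,0,0,0,0.53,0,0,0,0,0,0,0.53])

```text
t: 4.98
tcp_pos: [0.4789, 0.0087, 0.0154]
tool_rot: [0.982, 0.186, -0.0, -0.0]
force: [0.4, 0.6, -0.3]
finger_gap: 0.763
gripper_force: 0.0
```

Call:
servo_tool(commands=[0,0,0.003,0,0,0,0.53,0,0,0.003,0,0,0,0.53,0,0,0,0,0,0,0.53])

```text
t: 5.23
tcp_pos: [0.4789, 0.0087, 0.0125]
tool_rot: [0.982, 0.186, -0.0, -0.0]
force: [-0.5, 0.4, -0.1]
finger_gap: 0.767
gripper_force: 0.0
```

Call:
servo_tool(commands=[0,0,0.003,0,0,0,0.53,0,0,0.003,0,0,0,0.53,0,0,0,0,0,0,0.53])

```text
t: 5.48
tcp_pos: [0.4789, 0.0087, 0.0095]
tool_rot: [0.983, 0.186, -0.0, -0.0]
force: [0.3, 0.8, -0.5]
finger_gap: 0.767
gripper_force: 0.0
```

Run:
```python
from h import *;from station import manip
f=np.load("f.npy");rel(manip.sense(),f,(-92,39.5,20))
p=manip.snapshot("wrist");a=p["img"][170:310,130:380,::-1]
t=manip.snapshot("scene");b=t["img"][130:200,230:310,::-1]
cv2.imwrite("pics/w3.png",np.vstack([cv2.resize(a,(536,300),interpolation=cv2.INTER_CUBIC),np.hstack([cv2.resize(b,(340,298),interpolation=cv2.INTER_CUBIC),np.zeros((298,196,3),np.uint8)])]))
```

```text
turn share [-4.e-05  6.e-05 -5.e-05] shift share [ 0.0011 -0.0008 -0.0211] world tgt [0.4792 0.0092 0.02  ]
tcp in fixture mm [[-92.53  39.09]] z 9.45 F [ 0.34  0.76 -0.54] gap 0.767 t 5.4833
```

View pics/w3.png

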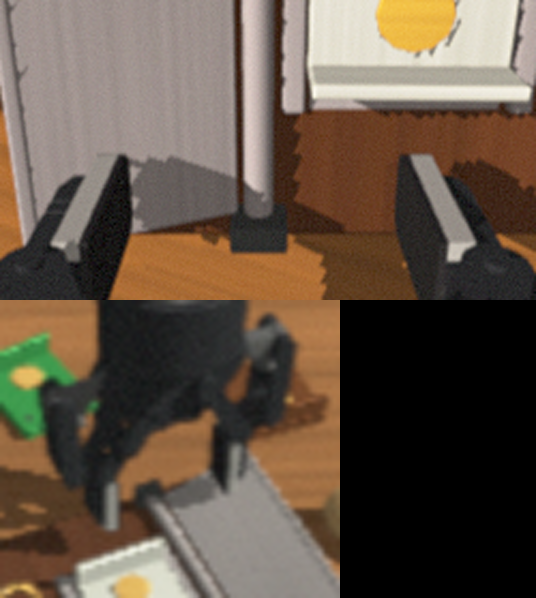

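The shadow is closing on the tip over the tail, so contact is near. I'll keep going down.

Call:
servo_tool(commands=[0,0,0.003,0,0,0,0.53,0,0,0.003,0,0,0,0.53,0,0,0,0,0,0,0.53])

```text
t: 5.83
tcp_pos: [0.4789, 0.0087, 0.0065]
tool_rot: [0.982, 0.186, -0.0, -0.0]
force: [-0.2, -0.1, -0.1]
finger_gap: 0.768
gripper_force: 0.0
```

Call:
servo_tool(commands=[0,0,0.003,0,0,0,0.53,0,0,0.003,0,0,0,0.53,0,0,0,0,0,0,0.53])

```text
t: 6.08
tcp_pos: [0.4789, 0.0089, 0.0037]
tool_rot: [0.983, 0.186, -0.0, -0.0]
force: [-1.0, 1.3, 3.7]
finger_gap: 0.765
gripper_force: 1.7
```

Contact at 3.7 N. I'll press on about 12 mm while watching the force.

Call:
servo_tool(commands=[0,0,0.004,0,0,0,0.53,0,0,0.004,0,0,0,0.53,0,0,0.004,0,0,0,0.53,0,0,0,0,0,0,0.53])

```text
t: 6.42
tcp_pos: [0.4787, 0.0091, -0.0024]
tool_rot: [0.983, 0.186, -0.0, -0.0]
force: [-0.5, 2.8, 5.6]
finger_gap: 0.767
gripper_force: 2.6
```

Call:
servo_tool(commands=[0,0,0.003,0,0,0,0.53,0,0,0.003,0,0,0,0.53,0,0,0,0,0,0,0.53])

```text
t: 6.67
tcp_pos: [0.4786, 0.0093, -0.0053]
tool_rot: [0.983, 0.186, -0.0, -0.001]
force: [0.3, 4.6, 7.6]
finger_gap: 0.768
gripper_force: 3.0
```

Call:
servo_tool(commands=[0,0,0.003,0,0,0,0.53,0,0,0.002,0,0,0,0.53,0,0,0,0,0,0,0.53])

```text
t: 6.92
tcp_pos: [0.4785, 0.0095, -0.0077]
tool_rot: [0.983, 0.186, -0.0, -0.001]
force: [-0.3, 4.6, 6.6]
finger_gap: 0.762
gripper_force: 3.6
```

Run:
```python
from h import *;from station import manip
f=np.load("f.npy");rel(manip.sense(),f,(-92,39.5,20))
p=manip.snapshot("wrist");a=p["img"][:,130:380,::-1]
t=manip.snapshot("scene");b=t["img"][140:250,230:340,::-1]
np.savez("s4.npz",**{k:t[k] for k in("img","mtx","world_to_cam")});np.savez("w4.npz",**{k:p[k] for k in("img","mtx","world_to_cam")})
cv2.imwrite("pics/w4.png",np.hstack([cv2.resize(a,(375,576)),cv2.resize(b,(400,576),interpolation=cv2.INTER_CUBIC)]))
```

```text
turn share [-2.1e-04  5.0e-05 -2.0e-04] shift share [ 0.0011  0.001  -0.0554] world tgt [0.4792 0.0092 0.02  ]
tcp in fixture mm [[-92.53  39.99]] z -7.72 F [-0.27  4.65  6.63] gap 0.762 t 6.9167
```

View pics/w4.png

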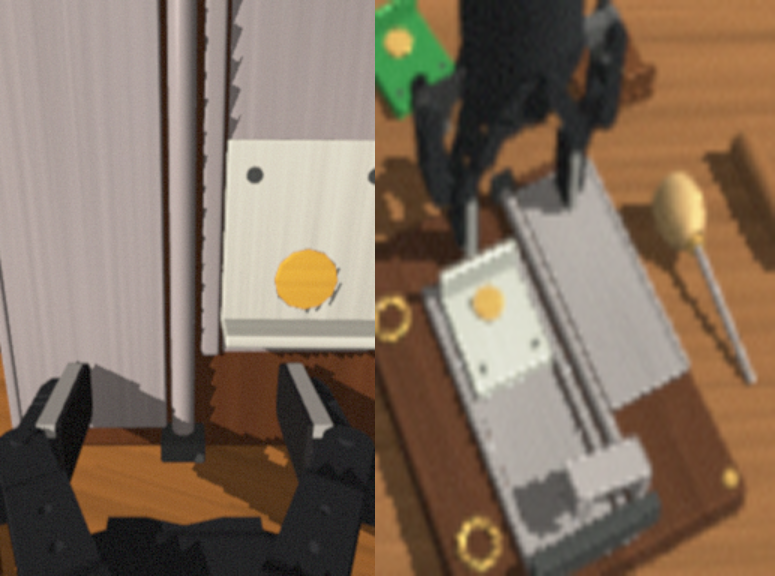

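The tail is down about 12 mm from contact (roughly 0.29 rad). The jaw is visibly raised, and the pushing finger is centred behind the lip. I'll press 1 mm more and start pushing along +x.

Call:
servo_tool(commands=[0,0,0.002,0,0,0,0.53,0.006,0,0,0,0,0,0.53,0.006,0,0,0,0,0,0.53,0.006,0,0,0,0,0,0.53,0.006,0,0,0,0,0,0.53,0.006,0,0,0,0,0,0.53,0.006,0,0,0,0,0,0.53,0.006,0,0,0,0,0,0.53,0.006,0,0,0,0,0,0.53,0.006,0,0,0,0,0,0.53,0.006,0,0,0,0,0,0.53,0,0,0,0,0,0,0.53])

```text
t: 8.02
tcp_pos: [0.4997, 0.02, -0.0086]
tool_rot: [0.982, 0.188, -0.007, -0.002]
force: [-11.3, -3.9, 15.4]
finger_gap: 0.765
gripper_force: 8.2
```

```bash
cat > st.py <<'E'
import sys;from h import *;from station import manip
f=np.load("f.npy");rel(manip.sense(),f,(9,39.5,-9))
p=manip.snapshot("wrist");t=manip.snapshot("scene")
n=sys.argv[1]
for k,q in (("w",p),("s",t)): np.savez(f"{k}{n}.npz",**{j:q[j] for j in("img","mtx","world_to_cam")})
for k,q in (("w",p),("s",t)):
    # carrier: front/rear position from the white pixels near y=0 (plate top z=26; lip top z=40)
    xs=np.arange(-110,90,.5);hsv=cv2.cvtColor(q["img"],cv2.COLOR_RGB2HSV)
    for y in(-15,15):
      for z in (26,40):
        u=proj(q,fix(f,[(x,y,z) for x in xs])).astype(np.float32)
        v=[cv2.remap(q["img"],u[:,:1],u[:,1:],cv2.INTER_LINEAR).reshape(-1,3).astype(int)][0]
        w=(v.min(1)>195); print(k,y,z,(xs[w].min(),xs[w].max()) if w.any() else None,end=" | ")
    print()
cv2.imwrite(f"pics/q{n}.png",np.hstack([cv2.resize(p["img"][:,130:380,::-1],(375,576)),cv2.resize(t["img"][140:250,230:340,::-1],(400,576),interpolation=cv2.INTER_CUBIC)]))
E
python3 st.py 5
```

```text
turn share [-0.00099  0.00213  0.00051] shift share [0.1561 0.005  0.0009] world tgt [ 0.5732  0.0462 -0.009 ]
tcp in fixture mm [[-69.03  42.01]] z -8.57 F [-11.28  -3.92  15.42] gap 0.765 t 8.0167
w -15 26 (np.float64(-64.5), np.float64(-64.5)) | w -15 40 None | w 15 26 None | w 15 40 None | 
s -15 26 (np.float64(-66.0), np.float64(3.5)) | s -15 40 (np.float64(-56.0), np.float64(12.0)) | s 15 26 (np.float64(-66.0), np.float64(4.0)) | s 15 40 (np.float64(-54.5), np.float64(13.0)) |
```

Run:
```python
from h import *
f=np.load("f.npy");xs=np.arange(-110,90,.5)
for n in("s2","s4","s5"):
    q=load(n+".npz")
    for y in(-15,10,15):
        u=proj(q,fix(f,[(x,y,26) for x in xs])).astype(np.float32)
        v=cv2.remap(q["img"],u[:,:1],u[:,1:],cv2.INTER_LINEAR).reshape(-1,3).min(1)
        w=v>195;print(n,y,xs[w].min(),xs[w].max(),v[xs>=-20][::4][:16])
```

```text
s2 -15 -78.5 -9.5 [152 169 193 208 211 206 184 171 168 168 167 166 164 165 166 164]
s2 10 -78.0 -10.0 [211 211 211 209 207 198 176 168 164 161 162 163 162 162 162 162]
s2 15 -79.0 -9.0 [200 200 205 209 212 209 187 169 165 164 162 162 162 163 163 162]
s4 -15 -78.5 -9.5 [151 168 191 207 210 206 185 172 167 166 166 166 165 166 165 167]
s4 10 -78.0 -10.0 [211 211 210 209 208 198 177 168 164 163 163 163 162 162 162 161]
s4 15 -79.5 -9.0 [199 199 205 210 214 209 188 169 165 163 162 163 162 162 161 161]
s5 -15 -66.0 3.5 [210 211 209 206 194 180 163 174 197 211 214 217 194 172 166 166]
s5 10 -65.5 4.5 [210 209 211 211 211 211 210 210 210 210 214 212 204 179 168 163]
s5 15 -66.0 4.0 [209 210 210 209 207 203 194 181 193 205 209 208 198 174 162 155]
```

Call:
servo_tool(commands=[0,0,-0.003,0,0,0,0.53,0,0,0,0,0,0,0.53])

```text
t: 8.28
tcp_pos: [0.5026, 0.02, -0.0073]
tool_rot: [0.982, 0.187, -0.004, -0.001]
force: [-5.7, -0.0, 7.8]
finger_gap: 0.768
gripper_force: 4.0
```

The carrier has moved 13 mm straight, with no yaw. The drag was friction from pressing too hard, and it has eased now. Continuing.

Call:
servo_tool(commands=[0.006,0,0,0,0,0,0.53,0.006,0,0,0,0,0,0.53,0.006,0,0,0,0,0,0.53,0.006,0,0,0,0,0,0.53,0.006,0,0,0,0,0,0.53,0.006,0,0,0,0,0,0.53,0.006,0,0,0,0,0,0.53,0.006,0,0,0,0,0,0.53,0,0,0,0,0,0,0.53])

```text
t: 9.03
tcp_pos: [0.5258, 0.0285, -0.0075]
tool_rot: [0.982, 0.187, -0.004, -0.001]
force: [-4.5, -0.9, 6.2]
finger_gap: 0.768
gripper_force: 3.7
```

```bash
python3 st.py 6
```

```text
turn share [-0.00047  0.00109  0.0002 ] shift share [0.1012 0.0017 0.003 ] world tgt [ 0.5732  0.0462 -0.009 ]
tcp in fixture mm [[-41.62  40.37]] z -7.51 F [-4.46 -0.92  6.19] gap 0.768 t 9.0333
w -15 26 (np.float64(-38.5), np.float64(28.0)) | w -15 40 (np.float64(-30.5), np.float64(29.0)) | w 15 26 (np.float64(-37.5), np.float64(28.5)) | w 15 40 (np.float64(-28.5), np.float64(30.0)) | 
s -15 26 (np.float64(-39.0), np.float64(30.5)) | s -15 40 (np.float64(-27.5), np.float64(39.0)) | s 15 26 (np.float64(-37.0), np.float64(31.5)) | s 15 40 (np.float64(-26.5), np.float64(40.5)) |
```

Call:
servo_tool(commands=[0.006,0,0,0,0,0,0.53,0.006,0,0,0,0,0,0.53,0.006,0,0,0,0,0,0.53,0.006,0,0,0,0,0,0.53,0.006,0,0,0,0,0,0.53,0.006,0,0,0,0,0,0.53,0.006,0,0,0,0,0,0.53,0.006,0,0,0,0,0,0.53,0.006,0,0,0,0,0,0.53,0,0,0,0,0,0,0.53])

```text
t: 9.97
tcp_pos: [0.5511, 0.0382, -0.0075]
tool_rot: [0.982, 0.187, -0.004, -0.001]
force: [-4.7, -1.5, 7.6]
finger_gap: 0.763
gripper_force: 3.7
```

Call:
servo_tool(commands=[0.006,0,0,0,0,0,0.53,0.006,0,0,0,0,0,0.53,0.006,0,0,0,0,0,0.53,0.006,0,0,0,0,0,0.53,0.006,0,0,0,0,0,0.53,0,0,0,0,0,0,0.53])

```text
t: 10.47
tcp_pos: [0.5651, 0.0437, -0.0076]
tool_rot: [0.982, 0.187, -0.003, -0.001]
force: [-5.0, -0.4, 6.8]
finger_gap: 0.763
gripper_force: 3.6
```

```bash
python3 st.py 7
```

```text
turn share [-0.00038  0.00105  0.00021] shift share [0.0169 0.0011 0.0029] world tgt [ 0.5732  0.0462 -0.009 ]
tcp in fixture mm [[ 0.57 40.07]] z -7.57 F [-4.96 -0.36  6.76] gap 0.763 t 10.4667
w -15 26 (np.float64(3.0), np.float64(70.5)) | w -15 40 (np.float64(11.5), np.float64(71.5)) | w 15 26 (np.float64(3.5), np.float64(75.5)) | w 15 40 (np.float64(12.0), np.float64(76.5)) | 
s -15 26 (np.float64(4.5), np.float64(72.0)) | s -15 40 (np.float64(13.5), np.float64(52.0)) | s 15 26 (np.float64(5.0), np.float64(44.5)) | s 15 40 (np.float64(14.5), np.float64(81.0)) |
```

The front edge is at about 72 and past the jaw edge without resistance, with about 8 mm left. I'll go slowly and feel for the stop.

Call:
servo_tool(commands=[0.003,0,0,0,0,0,0.53,0.003,0,0,0,0,0,0.53,0.003,0,0,0,0,0,0.53,0.003,0,0,0,0,0,0.53,0,0,0,0,0,0,0.53])

```text
t: 10.98
tcp_pos: [0.5703, 0.0457, -0.0075]
tool_rot: [0.982, 0.187, -0.004, -0.001]
force: [-5.4, -2.5, 7.3]
finger_gap: 0.766
gripper_force: 3.9
```

Call:
servo_tool(commands=[0.002,0,0,0,0,0,0.53,0.001,0,0,0,0,0,0.53,0,0,0,0,0,0,0.53])

```text
t: 11.23
tcp_pos: [0.5713, 0.0461, -0.0076]
tool_rot: [0.982, 0.187, -0.004, -0.001]
force: [-6.3, -2.2, 7.4]
finger_gap: 0.766
gripper_force: 4.2
```

Call:
servo_tool(commands=[0.002,0,0,0,0,0,0.53,0,0,0,0,0,0,0.53,0,0,0,0,0,0,0.53])

```text
t: 11.48
tcp_pos: [0.5723, 0.0465, -0.0076]
tool_rot: [0.982, 0.187, -0.004, -0.001]
force: [-5.9, -2.4, 7.0]
finger_gap: 0.768
gripper_force: 4.0
```

Call:
servo_tool(commands=[0.002,0,0,0,0,0,0.53,0,0,0,0,0,0,0.53,0,0,0,0,0,0,0.53])

```text
t: 11.73
tcp_pos: [0.5729, 0.0467, -0.0076]
tool_rot: [0.982, 0.187, -0.004, -0.001]
force: [-6.5, -3.3, 8.7]
finger_gap: 0.762
gripper_force: 4.8
```

```bash
python3 st.py 8
```

```text
turn share [-0.00044  0.00135  0.00017] shift share [0.0002 0.0012 0.0029] world tgt [ 0.5732  0.0462 -0.009 ]
tcp in fixture mm [[ 8.88 40.09]] z -7.57 F [-6.51 -3.25  8.67] gap 0.762 t 11.7333
w -15 26 (np.float64(11.5), np.float64(74.5)) | w -15 40 (np.float64(19.5), np.float64(77.5)) | w 15 26 (np.float64(12.0), np.float64(74.0)) | w 15 40 (np.float64(20.0), np.float64(77.5)) | 
s -15 26 (np.float64(13.0), np.float64(76.0)) | s -15 40 (np.float64(22.5), np.float64(42.0)) | s 15 26 (np.float64(12.5), np.float64(76.5)) | s 15 40 (np.float64(22.5), np.float64(83.5)) |
```

Call:
servo_tool(commands=[0.002,0,0,0,0,0,0.53,0,0,0,0,0,0,0.53,0,0,0,0,0,0,0.53])

```text
t: 12.08
tcp_pos: [0.5728, 0.0468, -0.0076]
tool_rot: [0.982, 0.187, -0.005, -0.001]
force: [-9.4, -4.6, 10.4]
finger_gap: 0.765
gripper_force: 5.7
```

Call:
servo_tool(commands=[0.002,0,0,0,0,0,0.53,0,0,0,0,0,0,0.53,0,0,0,0,0,0,0.53])

```text
t: 12.33
tcp_pos: [0.5728, 0.0468, -0.0076]
tool_rot: [0.982, 0.187, -0.006, -0.001]
force: [-10.6, -5.7, 10.2]
finger_gap: 0.767
gripper_force: 6.6
```

```bash
python3 st.py 9
```

```text
turn share [-0.00055  0.00199  0.00021] shift share [0.0004 0.0013 0.0029] world tgt [ 0.5732  0.0462 -0.009 ]
tcp in fixture mm [[ 8.81 40.16]] z -7.55 F [-10.61  -5.68  10.16] gap 0.767 t 12.3333
w -15 26 (np.float64(11.5), np.float64(75.0)) | w -15 40 (np.float64(19.5), np.float64(77.5)) | w 15 26 (np.float64(12.0), np.float64(75.5)) | w 15 40 (np.float64(20.0), np.float64(76.0)) | 
s -15 26 (np.float64(13.0), np.float64(76.0)) | s -15 40 (np.float64(22.5), np.float64(42.0)) | s 15 26 (np.float64(12.5), np.float64(76.5)) | s 15 40 (np.float64(22.5), np.float64(83.5)) |
```

It's firmly against the stop: the TCP has halted at x 8.8 while the force grows. I'll back off the lip a few mm with the tail still held down, then rise straight up slowly.

Call:
servo_tool(commands=[-0.004,0,0,0,0,0,0.53,-0.004,0,0,0,0,0,0.53,-0.004,0,0,0,0,0,0.53,0,0,0,0,0,0,0.53])

```text
t: 12.77
tcp_pos: [0.573, 0.0465, -0.0069]
tool_rot: [0.983, 0.186, -0.0, -0.001]
force: [-1.3, 2.6, 6.9]
finger_gap: 0.767
gripper_force: 3.4
```

```bash
python3 st.py 10
```

```text
turn share [-0.00022 -0.      -0.00021] shift share [0.0003 0.0006 0.0042] world tgt [ 0.5732  0.0462 -0.009 ]
tcp in fixture mm [[ 8.86 39.81]] z -6.92 F [-1.34  2.65  6.9 ] gap 0.767 t 12.7667
w -15 26 (np.float64(11.5), np.float64(75.0)) | w -15 40 (np.float64(19.5), np.float64(77.5)) | w 15 26 (np.float64(12.0), np.float64(74.5)) | w 15 40 (np.float64(20.0), np.float64(76.0)) | 
s -15 26 (np.float64(13.0), np.float64(76.0)) | s -15 40 (np.float64(22.5), np.float64(42.5)) | s 15 26 (np.float64(12.5), np.float64(76.0)) | s 15 40 (np.float64(23.0), np.float64(83.5)) |
```

Call:
servo_tool(commands=[-0.004,0,0,0,0,0,0.53,-0.004,0,0,0,0,0,0.53,-0.004,0,0,0,0,0,0.53,0,0,0,0,0,0,0.53])

```text
t: 13.2
tcp_pos: [0.5711, 0.0438, -0.0062]
tool_rot: [0.983, 0.185, 0.003, 0.0]
force: [2.8, 3.3, 6.3]
finger_gap: 0.767
gripper_force: 3.4
```

```bash
python3 st.py 11
```

```text
turn share [ 0.00034 -0.00106 -0.0003 ] shift share [ 0.0057 -0.0029  0.0057] world tgt [ 0.5732  0.0462 -0.009 ]
tcp in fixture mm [[ 6.16 38.05]] z -6.16 F [2.83 3.29 6.25] gap 0.767 t 13.2
w -15 26 (np.float64(12.0), np.float64(75.0)) | w -15 40 (np.float64(19.5), np.float64(77.0)) | w 15 26 (np.float64(12.5), np.float64(75.5)) | w 15 40 (np.float64(20.5), np.float64(76.5)) | 
s -15 26 (np.float64(13.0), np.float64(75.5)) | s -15 40 (np.float64(22.5), np.float64(42.5)) | s 15 26 (np.float64(12.0), np.float64(76.5)) | s 15 40 (np.float64(23.0), np.float64(83.5)) |
```

The finger is clear of the lip and the carrier hasn't moved. Releasing the tail.

Call:
servo_tool(commands=[0,0,-0.004,0,0,0,0.53,0,0,-0.004,0,0,0,0.53,0,0,-0.004,0,0,0,0.53,0,0,-0.004,0,0,0,0.53,0,0,-0.004,0,0,0,0.53,0,0,-0.004,0,0,0,0.53,0,0,-0.006,0,0,0,0.53,0,0,-0.01,0,0,0,0.53,0,0,-0.02,0,0,0,0.53,0,0,-0.04,0,0,0,0.53,0,0,-0.04,0,0,0,0.53,0,0,-0.04,0,0,0,0.53])

```text
t: 14.3
tcp_pos: [0.5677, 0.0436, 0.084]
tool_rot: [0.982, 0.186, -0.0, -0.0]
force: [0.4, 0.3, 0.1]
finger_gap: 0.766
gripper_force: 0.0
```

Call:
servo_tool(commands=[-0.04,0,-0.04,0,0,0,0.53,-0.05,0,-0.03,0,0,0,0.53,-0.05,0,-0.03,0,0,0,0.53,-0.05,0,-0.03,0,0,0,0.53,0,0,0,0,0,0,0.53,0,0,0,0,0,0,0.53])

```text
t: 14.8
tcp_pos: [0.4793, 0.0085, 0.1492]
tool_rot: [0.983, 0.186, 0.001, 0.0]
force: [-0.3, -0.9, 0.5]
finger_gap: 0.764
gripper_force: 0.0
```

```bash
python3 st.py 12
python3 - <<'E'
import cv2,numpy as np
from h import *
w=load("w12.npz");s=load("s12.npz");f=np.load("f.npy")
a=cv2.resize(w["img"][:,:,::-1],(420,315));c=proj(s,fix(f,(20,10,25)))[0].astype(int)
b=cv2.resize(s["img"][c[1]-45:c[1]+45,c[0]-50:c[0]+50,::-1],(370,333),interpolation=cv2.INTER_CUBIC)
u=proj(w,fix(f,(40,10,25)))[0].astype(int);print(u)
r0,c0=max(u[1]-80,0),max(u[0]-90,0);d=cv2.resize(w["img"][r0:r0+160,c0:c0+180,::-1],(370,329),interpolation=cv2.INTER_CUBIC)[:260]
o=np.zeros((595,790,3),np.uint8);o[:315,:420]=a;o[:333,420:]=b;o[335:595,420:]=d;
cv2.imwrite("pics/last.png",o)
E
```

```text
turn share [ 0.00022 -0.00035 -0.00023] shift share [ 0.2024 -0.0014  0.3165] world tgt [ 0.5732  0.0462 -0.009 ]
tcp in fixture mm [[-92.19  38.78]] z 149.25 F [-0.3  -0.91  0.51] gap 0.764 t 14.8
w -15 26 (np.float64(22.0), np.float64(47.5)) | w -15 40 (np.float64(20.5), np.float64(45.5)) | w 15 26 (np.float64(22.5), np.float64(46.5)) | w 15 40 (np.float64(21.0), np.float64(45.0)) | 
s -15 26 (np.float64(12.5), np.float64(74.5)) | s -15 40 (np.float64(22.5), np.float64(39.0)) | s 15 26 (np.float64(12.5), np.float64(74.0)) | s 15 40 (np.float64(23.5), np.float64(54.0)) | 
[283  31]
```

View pics/last.png

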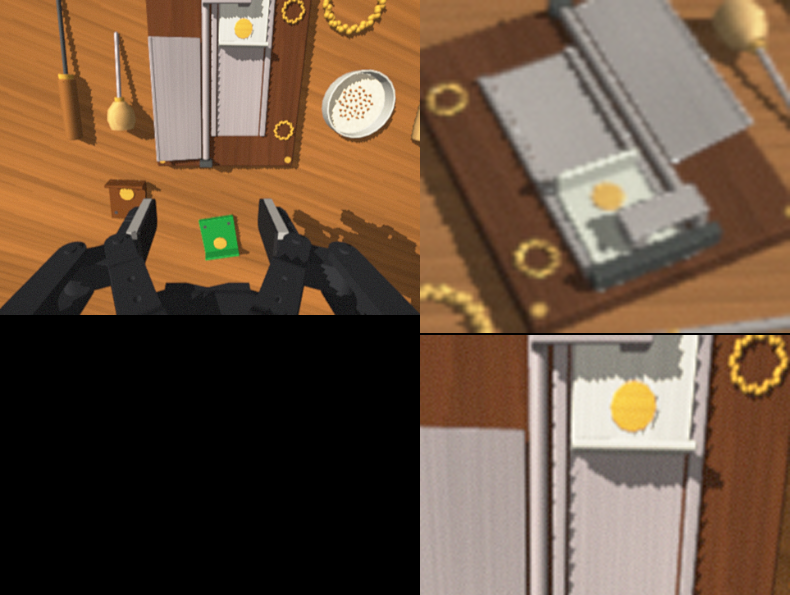

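The carrier is home against the stop under the jaw, the rings, tin and tools lie where they were, and the gripper is clear. Handing in.

```bash
python3 -c "
from station import manip
print(manip.sign_off())"
```

```text
the job is handed in; nothing more can be done
None
```

The job is handed in at about 15 s of the 40 s limit: the carrier was pushed home against the end stop with the tail held down, the tail was then released so the jaw came down on it, and the arm moved clear; the hand-in call gave no verdict.

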